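# Used cutter through the splash flap

### The job

In this pastry kitchen, send the used square cutter standing between the rails of the wash-up station's ledge into the soaking tub: push the self-closing flap open with one finger, and while that finger holds it open push the cutter through the doorway with the other finger until it drops into the tub, so that the cutter never has to shove the flap open itself. Push only, never pinch or lift the cutter; then take the hand away so that the flap swings shut, and leave everything else where it stands.

Things in the scene. Friction and masses are not known exactly. Their poses are not given: they have to be found in the camera images.
- station: Fixed steel and grey plastic wash-up station, 355 x 180 mm: ledge, doorway with flap, tub. Origin at table level in the middle of the doorway plane; x points from the ledge through the doorway into the tub (roughly away from the robot), y left, z up. Doorway: y = -71 to 71 mm, no lintel, open above; short splash walls beside it (8 mm thick) end 155 mm above the table.
- ledge_end (a point): Where the guide rails' centre line meets the ledge's end (station x = -2, y = -23 mm), on the ledge's top, 90 mm above the table. The ledge is flat, x = -150 to -2 mm, y = -90 to 90 mm; what is pushed over its end drops into the tub. Two rails (24 mm high, 6 mm thick, 54 mm clear between them) run along x from -122 to -2 mm.
- tub_floor (a point): Middle of the soaking tub's floor, 8 mm above the table. The tub lies behind the doorway, station x = -2 to 198 mm inside, inner width 168 mm, rim 155 mm above the table, open on top: fingers pointing down can go from above the ledge through the doorway into the tub.
- flap (a joint): Flap angle (rad): 0 shut, 1.45 stop. White plastic panel 125 mm wide, 5 mm thick, 95 to 150 mm above the table, filling the doorway. Upright hinge at its left end (station x = 2, y = 66 mm); swings only inwards, into the tub (free right edge towards station +x). A light spring always closes it: 0.03 N m shut, 0.1 N m wide open (1 to 4 N at 30 mm from the hinge).
- flap_hinge (a point): Point on the flap's upright hinge axis, at half its height (122 mm above the table).
- flap_edge (a point): Middle of the flap's free upright edge, 127 mm from the hinge axis; moves with the flap.
- cutter_center (a point): Centre (half-way up) of the used pastry cutter: a square steel frame open at top and bottom, 44 x 44 mm outside, 40 mm high, wall 3 mm, 60 to 110 g, standing on the ledge between the guide rails, its centre 38 to 70 mm before the doorway. Its sides are parallel to the rails within 0.1 rad. Its foot is on the ledge, 90 mm above the table.
- nozzle: Bystander: conical steel piping nozzle, 28 mm across, 38 mm high, on the ledge near its left front corner. Origin under its centre.
- big_cutter: Bystander: round steel ring cutter, 72 mm across, 45 mm high, on the table. Origin under its centre.
- bowl: Bystander: black plastic bowl, 100 mm across, 45 mm high, on the table. Origin under its centre.
- beaker: Bystander: steel cup, 70 mm across, 80 mm high, on the table. Origin under its centre.
- bottle: Bystander: clear plastic bottle with red cap, 72 mm across, 220 mm high, on the table. Origin under its centre.
- scraper: Bystander: spatula 200 mm long lying on the table. Origin under its middle.
There are look-alikes about, which are no part of the job. Leave any green look-alike of the part that bears cutter_center alone.

How it is judged:
On the way, in this order (a step that is already met when the one before it is completed fails the run):
1. a finger has pushed the flap open (more than 0.5 rad) while the cutter still stands on the ledge (value of joint flap above 0.5 rad and contact force between the fingers and flap above 0.05 N and height (world z) of cutter_center above 0.1 m), for 0.05 s.
2. the cutter has dropped into the tub (x of cutter_center in the frame of station between 0 and 0.2 m and y of cutter_center in the frame of station between -0.085 and 0.085 m and height (world z) of cutter_center below 0.07 m), for 0.1 s.
At the end, for the whole second after the job is handed in: The cutter lies at rest (below 0.05 m/s) in the tub: its centre beyond the doorway, between the tub's walls and less than 70 mm above the table; the flap is shut (less than 0.08 rad) (all of step 2 and value of joint flap below 0.08 rad and linear speed of cutter below 0.05 m/s); the robot touches nothing.
It fails at once if the cutter enters the doorway (its centre less than 12 mm before it) while the flap is not held open (less than 0.4 rad) (x of cutter_center in the frame of station above -0.012 m and height (world z) of cutter_center above 0.095 m and value of joint flap below 0.4 rad).
It fails at once if the cutter is lifted (its centre more than 18 mm above its height on the ledge) (height (world z) of cutter_center above 0.128 m).
It fails at once if the cutter is pinched or forced (fingers press it with over 15 N) (contact force between the fingers and cutter above 15 N).
It fails at once if a bystander is moved by more than 25 mm (distance of any of nozzle, big_cutter, bowl, beaker, bottle, scraper from where it was at the start of the episode above 0.025 m).
It also fails if it takes over 40 s, if anything falls off the work surface, if the arm or the gripper's body presses on something with over 40 N, if the wrist force passes 120 N, or if a joint passes its speed limit or range.

### The arm

A 6-joint arm with a two-finger parallel gripper is mounted at the origin on the work surface. World frame = base frame: x ahead of the robot, y to its left, z up, the work surface at z = 0. Lengths are in m, angles in rad, forces in N, time in s.
With the tool pointing down it reaches from about 0.25 to 0.85 m from the base axis. Payload 12.5 kg.
Tool frame: the origin (TCP) lies at the very end of the fingers, on their centre line; the grasp point (between the pads) lies 19 mm behind it; z points along the fingers, x is the direction in which the jaws open and shut, and the axes are right-handed (so a half turn about z gives the same grasp; the last joint's range is limited). The gripper opens to 93 mm and grips with 3 to 60 N. Pads are 15 mm wide; open, the fingers measure 128 mm over their backs; the gripper's body (75 mm by 188 mm) begins 65 mm behind the grasp point.
Start: joints at [-1.186, 0.351, 1.652, -0, 1.139, -0.085], TCP at [0.249, -0.49, 0.219] pointing down, gripper open.
Joint ranges: [-2.75, 2.75], [-0.79, 2.1], [0.01, 2.65], [-1.57, 4.71], [0.07, 3.14], [-2.87, 2.87]. Speed limits (rad/s): [2.22, 2.22, 2.79, 3.14, 3.14, 3.14].

### API

Orientations are given as a rotation vector (axis times angle).
In Python, from station import sensors, viewer, ticket gives the robot as it stands.
- The arm moves only by the tool carry_out, never from a script. Its argument "rows" is a list of rows, each an object of numbers: "wx", "wy", "wz": the turn, a rotation vector about the world's x, y, z in degrees; "tx", "ty", "tz": the shift along the world's x, y, z in cm; "jaw": the finger opening in cm, from 0 to 9.3. In form: [{"wx": .., "wy": .., "wz": .., "tx": .., "ty": .., "tz": .., "jaw": ..}, ...]. A call has 1 to 8 rows; each row is the pose to reach, as a shift and turn from the pose commanded when the call began; what a row does not reach only later rows make up. A row lasts 1/10 s, in which the tool goes at most 50 mm and 8.59 degrees, less where a joint would pass 70% of its speed; a pose out of reach is approached as far as the arm can. A call with a gripper value outside its range is refused whole. The fingers move at their own pace and stop on an object; "grip_force" is the grip in N (left out, the last holds). Time passes only in rows, so rows that repeat a pose let the fingers close. It gives the time, the measured TCP pose, the force and the opening at its end, in the units of the state.
- sensors.get_state(): the state, without advancing time (a new reading comes with each control period).
- viewer.capture(name): name is "scene" or "top" or "wrist"; returns (picture, depth): 480x640x3 uint8, red, green, blue; 480x640 float32, m along the optical axis (not along the pixel's ray), 0 where there is no reading.
- viewer.calibration(name): a dict with "mtx" (3x3 intrinsics, pixels), "T" (4x4, takes a point from camera to world coordinates); the wrist camera has in their place "T_tool_cam" (4x4, takes a point from camera to tool coordinates, whose origin is the TCP and whose axes are the tool frame's). Camera axes: x right, y down, z forward; pixel columns grow to the right and rows downward; lengths in m; the calibration is good to about 2 mm. A picture is of the moment at which its call begins: read the wrist's pose just before it. calibration takes no time and is no camera call.
- ticket.job_done(): hands the job in, once; it reports no verdict.
The state is a dict: "time_s": time; "qpos": joint angles; "qvel": joint speeds; "tau": joint torques, N m; "tool_pos": TCP position; "tcp_rot": TCP orientation; "contact_force": force on the tool from outside, world axes, zero at the start; "ft_torque": the same for the moment, N m; "grip_width": finger opening in m.
Only numpy, scipy, OpenCV 4.12 (cv2) and the standard library are available. Lean on these libraries where they do the work, as an engineer would, in place of code of your own. Each camera call takes 0.05 s, during which the arm holds its last target. There are 200 camera calls.

## Working session

There is one attempt and no reset: what is moved stays moved. The work goes in short steps, Python scripts to look and compute and a tool call to move; the robot and the scene stay as the last step left them, time stands still between calls to the robot, and variables do not carry over. Pictures are saved under pics/ and viewed, about 8 in all and at most 12, crops included, and the job is handed in when it is done.

Besides the shell and the picture viewer there is one more tool, called after "Request:" by a JSON object that holds its "fn" and its "kwargs". carry_out: Moves the arm, as the interface text tells. Its arguments: {"type":"object","properties":{"rows":{"type":"array"},"grip_force":{"type":"number"}},"required":["rows"]}

```bash
ls; mkdir -p pics
cat > h.py <<'E'
import numpy as np, cv2
from station import sensors, viewer, ticket
def snap(n,f):
    p,d=viewer.capture(n); cv2.imwrite(f'pics/{f}.png',p[:,:,::-1]); np.save(f'pics/{f}.npy',d); return p,d
def w(n,d,u,v,z=None):
    c=viewer.calibration(n);K=np.array(c['mtx']);T=np.array(c['T'])
    r=np.linalg.inv(K)@[u,v,1]
    if z is None: return T[:3,:3]@(r*d[int(v),int(u)])+T[:3,3]
    R=T[:3,:3]@r; return T[:3,3]+R*(z-T[2,3])/R[2]
E
python3 - <<'E'
from h import *
snap('scene','scene0');snap('top','top0')
s=sensors.get_state();print({k:np.round(v,4) for k,v in s.items()})
for n in('scene','top'):
    c=viewer.calibration(n);print(np.round(c['T'],3),np.round(c['mtx'],1))
print(viewer.calibration('wrist'))
E
```

```text
pics
{'time_s': np.float64(0.1), 'qpos': array([-1.1856,  0.3512,  1.6523,  0.    ,  1.1391, -0.0846]), 'qvel': array([ 0.0012, -0.0002, -0.0014, -0.0005, -0.0007, -0.0004]), 'tau': array([ 2.00000e-04, -4.98026e+01, -2.85703e+01,  7.00000e-02,
        2.39000e-02, -0.00000e+00]), 'tool_pos': array([ 0.2489, -0.4901,  0.2182]), 'tcp_rot': array([-2.6770e+00,  1.6431e+00,  1.2000e-03]), 'contact_force': array([-0.3596,  0.1812, -0.2316]), 'ft_torque': array([ 0.0003, -0.0722,  0.0144]), 'grip_width': np.float64(0.0933)}
[[ 0.424  0.706 -0.567  1.341]
 [ 0.906 -0.339  0.255 -0.326]
 [-0.012 -0.621 -0.783  1.212]
 [ 0.     0.     0.     1.   ]] [[564.3   0.  321. ]
 [  0.  564.3 237.1]
 [  0.    0.    1. ]]
[[-0.026 -0.996  0.08   0.442]
 [-1.     0.025 -0.006  0.033]
 [ 0.004 -0.08  -0.997  1.57 ]
 [ 0.     0.     0.     1.   ]] [[557.9   0.  320.9]
 [  0.  557.9 234.3]
 [  0.    0.    1. ]]
{'mtx': array([[352.94680475,   0.        , 317.46897436],
       [  0.        , 352.94680475, 239.37581228],
       [  0.        ,   0.        ,   1.        ]]), 'T_tool_cam': array([[ 9.99999964e-01, -1.19979899e-04,  2.39924026e-04,
         3.86529785e-04],
       [ 5.26517640e-05,  9.64791507e-01,  2.63015866e-01,
        -7.23784725e-02],
       [-2.63033279e-04, -2.63015844e-01,  9.64791478e-01,
        -1.65000104e-01],
       [ 0.00000000e+00,  0.00000000e+00,  0.00000000e+00,
         1.00000000e+00]])}
```

View pics/top0.png

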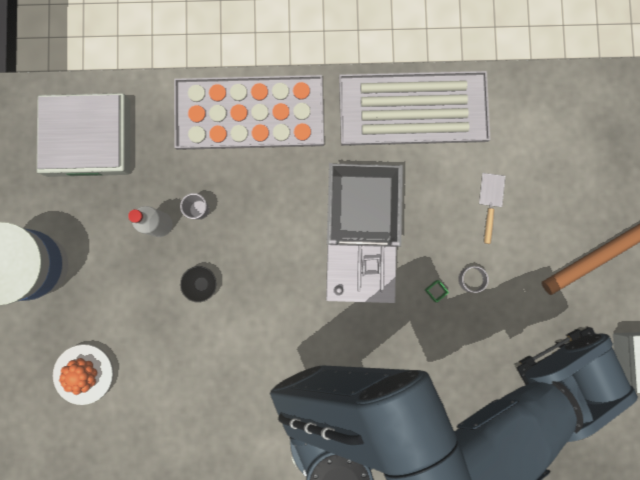

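View pics/scene0.png

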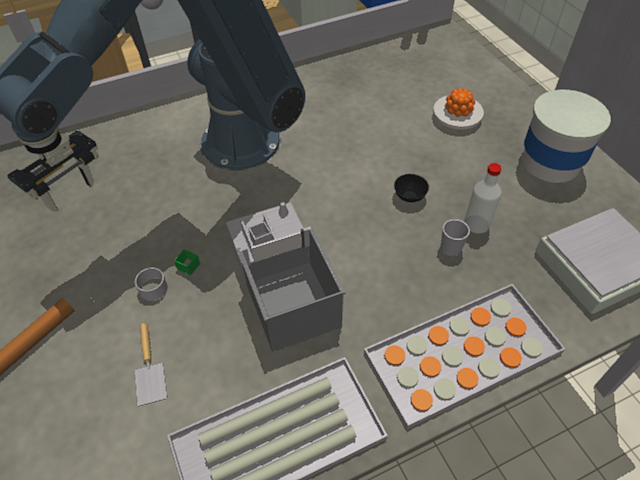

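Candidates: the steel square at top (372,264), on the ledge between the rails, fits the description. The green square at (437,291) is the look-alike, and the round ring at (474,279) is the big_cutter. I'll check the first one in a close crop.

Run:
```python
import cv2
p=cv2.imread('pics/top0.png')[150:310,315:415];cv2.imwrite('pics/c1.png',cv2.resize(p,None,fx=5,fy=5,interpolation=cv2.INTER_CUBIC)[0:800][200:800])
```

```text
(no output)
```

View pics/c1.png

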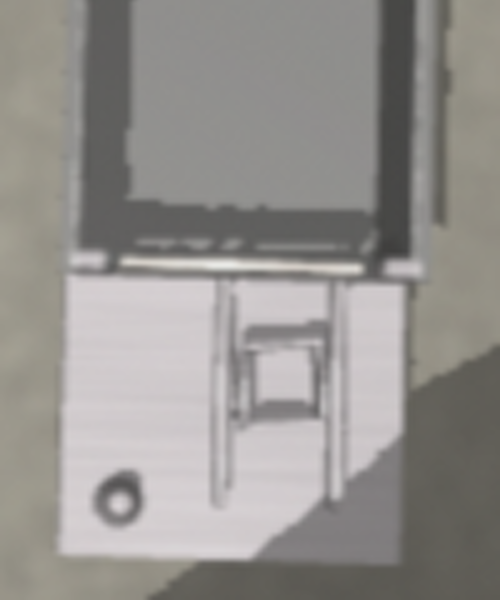

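Run:
```python
from h import *
from scipy.spatial.transform import Rotation as R
d=np.load('pics/top0.npy')
f=lambda x,y,z:np.round(w('top',d,315+x/5,190+y/5,z),4)
for n,x,y,z in[('FL',60,553,.09),('FR',400,563,.09),('BL',66,277,.09),('BR',408,284,.09),('flapL',118,264,.15),('flapR',366,270,.15),('railL',219,505,.114),('railR',336,501,.114),('cut bl',247,328,.13),('br',328,324,.13),('fl',238,420,.13),('fr',325,415,.13),('noz',120,500,.128)]: print(n,f(x,y,z))
print(d[190+55:190+112:4,358:386:2].round(3))
print(R.from_rotvec(sensors.get_state()['tcp_rot']).as_matrix().round(3))
```

```text
FL [0.3845 0.0125 0.09  ]
FR [ 0.3746 -0.1667  0.09  ]
BL [0.5302 0.0054 0.09  ]
BR [ 0.5218 -0.1763  0.09  ]
flapL [ 0.5326 -0.0202  0.15  ]
flapR [ 0.5263 -0.1467  0.15  ]
railL [ 0.4081 -0.0705  0.114 ]
railR [ 0.4086 -0.1314  0.114 ]
cut bl [ 0.499  -0.0866  0.13  ]
br [ 0.5    -0.1286  0.13  ]
fl [ 0.4518 -0.0805  0.13  ]
fr [ 0.4532 -0.1254  0.13  ]
noz [ 0.4123 -0.0186  0.128 ]
[[1.563 1.566 1.562 1.57  1.475 1.477 1.475 1.471 1.461 1.466 1.461 1.458
  1.454 1.45 ]
 [1.46  1.46  1.483 1.484 1.479 1.478 1.48  1.488 1.481 1.479 1.482 1.482
  1.453 1.486]
 [1.459 1.457 1.48  1.482 1.483 1.48  1.481 1.478 1.481 1.483 1.478 1.477
  1.468 1.482]
 [1.455 1.454 1.478 1.486 1.477 1.476 1.477 1.476 1.478 1.479 1.477 1.474
  1.452 1.481]
 [1.452 1.479 1.441 1.476 1.473 1.481 1.484 0.    1.477 1.477 1.443 1.475
  1.461 1.477]
 [1.46  1.482 1.442 1.476 1.478 1.479 1.481 1.482 1.48  1.477 1.439 1.472
  1.452 1.485]
 [1.452 0.    1.453 1.479 1.473 1.476 1.476 1.479 1.477 1.473 1.449 1.47
  1.452 1.481]
 [1.45  1.471 1.461 1.477 1.478 1.48  1.473 1.473 1.477 1.475 1.459 1.463
  1.454 1.477]
 [1.447 1.478 1.476 1.474 1.474 1.48  1.481 1.474 1.475 1.471 1.483 1.461
  1.455 1.471]
 [1.451 1.475 1.471 1.476 1.474 1.474 1.48  1.471 1.485 1.478 1.476 1.457
  1.444 1.471]
 [1.452 1.48  1.472 1.47  1.473 1.472 1.475 1.476 1.475 1.475 1.476 1.457
  1.45  1.472]
 [1.447 1.472 1.478 1.476 1.475 1.475 1.471 1.483 1.472 1.472 1.466 1.449
  1.452 1.478]
 [1.473 1.474 1.474 1.471 1.468 1.474 1.467 1.475 1.474 1.478 1.47  1.471
  1.469 1.47 ]
 [1.469 1.472 1.47  1.476 1.473 1.473 1.472 1.477 1.477 1.475 1.473 1.47
  1.466 1.478]
 [1.469 1.469 1.477 1.468 1.473 1.474 1.476 1.47  0.    1.47  1.472 1.472
  1.469 1.474]]
[[ 0.453 -0.892 -0.   ]
 [-0.892 -0.453  0.001]
 [-0.001 -0.    -1.   ]]
```

Request:
{"fn": "carry_out", "kwargs": {"rows": [{"wz": 8, "tx": 2, "ty": 4}, {"wz": 16, "tx": 4, "ty": 8}, {"wz": 24, "tx": 6, "ty": 12}, {"wz": 32, "tx": 8, "ty": 16}, {"wz": 40, "tx": 11, "ty": 20}, {"wz": 48, "tx": 13, "ty": 24}, {"wz": 56, "tx": 15, "ty": 28}, {"wz": 64, "tx": 17, "ty": 32, "jaw": 9.3}]}}

```text
invalid input
```

Request:
{"fn": "carry_out", "kwargs": {"rows": [{"wz": 8, "tx": 1, "ty": 2.5}, {"wz": 16, "tx": 2, "ty": 5}, {"wz": 24, "tx": 3.2, "ty": 7.5}, {"wz": 28, "tx": 4.3, "ty": 9.4}, {"wz": 28, "tx": 4.3, "ty": 9.4}, {"wz": 28, "tx": 4.3, "ty": 9.4}]}}

```text
invalid input
```

Run:
```python
from h import *
from scipy.spatial.transform import Rotation as R
s=sensors.get_state();m=R.from_rotvec(s['tcp_rot']).as_matrix();print(s['time_s'],s['tool_pos'],m.round(3),s['qpos'].round(2),s['contact_force'])
snap('wrist','w1')
T=np.eye(4);T[:3,:3]=m;T[:3,3]=s['tool_pos'];np.save('pics/w1T.npy',T)
```

```text
0.1 [ 0.24891037 -0.49013961  0.21818599] [[ 0.453 -0.892 -0.   ]
 [-0.892 -0.453  0.001]
 [-0.001 -0.    -1.   ]] [-1.19  0.35  1.65  0.    1.14 -0.08] [-0.35958123  0.18115076 -0.23160688]
```

View pics/w1.png

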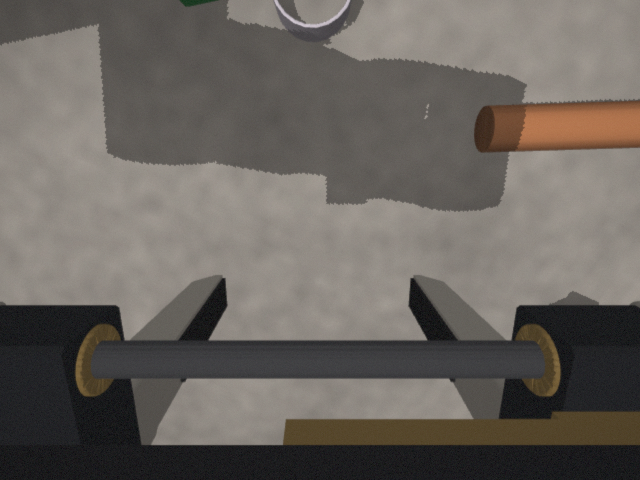

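The move was refused, probably because each row needs every key. This wrist view only shows the start place: open fingers at (220,280) and (415,280), and the ring at (312,20).

Request:
{"fn": "carry_out", "kwargs": {"rows": [{"wx": 0, "wy": 0, "wz": 8, "tx": 2, "ty": 4, "tz": 0, "jaw": 9.3}, {"wx": 0, "wy": 0, "wz": 16, "tx": 4, "ty": 8, "tz": 0, "jaw": 9.3}, {"wx": 0, "wy": 0, "wz": 24, "tx": 6, "ty": 12, "tz": 0, "jaw": 9.3}, {"wx": 0, "wy": 0, "wz": 32, "tx": 8, "ty": 16, "tz": 0, "jaw": 9.3}, {"wx": 0, "wy": 0, "wz": 40, "tx": 11, "ty": 20, "tz": 0, "jaw": 9.3}, {"wx": 0, "wy": 0, "wz": 48, "tx": 13, "ty": 24, "tz": 0, "jaw": 9.3}, {"wx": 0, "wy": 0, "wz": 56, "tx": 15, "ty": 28, "tz": 0, "jaw": 9.3}, {"wx": 0, "wy": 0, "wz": 64, "tx": 17, "ty": 32, "tz": 0, "jaw": 9.3}]}}

```text
time_s: 0.95
tool_pos: [0.4195, -0.1686, 0.2187]
tcp_rot: [3.141, 0.034, 0.0]
contact_force: [0.2, -0.6, 0.4]
grip_width: 0.0929
```

Request:
{"fn": "carry_out", "kwargs": {"rows": [{"wx": 0, "wy": 0, "wz": 8, "tx": 1, "ty": 2.5, "tz": 0, "jaw": 9.3}, {"wx": 0, "wy": 0, "wz": 16, "tx": 2, "ty": 5, "tz": 0, "jaw": 9.3}, {"wx": 0, "wy": 0, "wz": 24, "tx": 3.2, "ty": 7.5, "tz": 0, "jaw": 9.3}, {"wx": 0, "wy": 0, "wz": 28, "tx": 4.3, "ty": 9.4, "tz": 0, "jaw": 9.3}, {"wx": 0, "wy": 0, "wz": 28, "tx": 4.3, "ty": 9.4, "tz": 0, "jaw": 9.3}, {"wx": 0, "wy": 0, "wz": 28, "tx": 4.3, "ty": 9.4, "tz": 0, "jaw": 9.3}]}}

```text
time_s: 1.55
tool_pos: [0.4618, -0.0765, 0.2184]
tcp_rot: [-3.042, -0.783, 0.001]
contact_force: [0.0, -0.9, -0.5]
grip_width: 0.093
```

Run:
```python
from h import *
from scipy.spatial.transform import Rotation as R
s=sensors.get_state();m=R.from_rotvec(s['tcp_rot']).as_matrix();print(s['time_s'],s['tool_pos'],m.round(3),s['qpos'].round(2),s['contact_force'])
snap('wrist','w2')
T=np.eye(4);T[:3,:3]=m;T[:3,3]=s['tool_pos'];np.save('pics/w2T.npy',T)
```

```text
1.55 [ 0.46176466 -0.07646073  0.21843766] [[ 0.876  0.483 -0.001]
 [ 0.483 -0.876 -0.   ]
 [-0.001 -0.    -1.   ]] [-0.26  0.2   1.85 -0.    1.09 -0.77] [ 0.04826172 -0.9279301  -0.4557871 ]
```

View pics/w2.png

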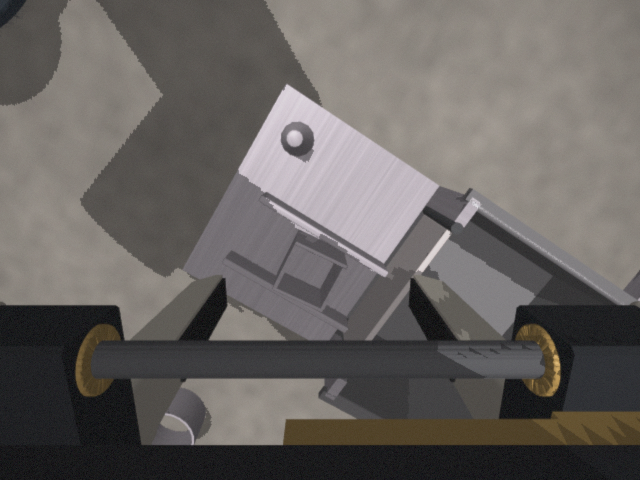

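The close view shows the cutter's top face at roughly (295,233), (346,262), (322,303), (272,280). The ledge front corners are (286,86) and (185,268), the left rail's front end is (265,195), and the flap's top runs through (447,235).

Run:
```python
from h import *
c=viewer.calibration('wrist');K=np.array(c['mtx']);T=np.load('pics/w2T.npy')@np.array(c['T_tool_cam'])
O=np.array([.5285,-.085]);a=-.0505;Q=np.array([[np.cos(a),-np.sin(a)],[np.sin(a),np.cos(a)]])
for n,u,v,z in[('FL',286,86,.09),('FR',185,268,.09),('railL',264,194,.114),('railLend',388,276,.114),('flap',447,235,.15),('wall tip',474,200,.155),('c',295,233,.13),('c',346,262,.13),('c',322,303,.13),('c',272,280,.13),('noz',296,137,.128)]:
    r=T[:3,:3]@np.linalg.inv(K)@[u,v,1];p=T[:3,3]+r*(z-T[2,3])/r[2]
    print(n,p.round(4),((p[:2]-O)@Q*1000).round(1))
p=cv2.imread('pics/w2.png')[180:360,180:480];cv2.imwrite('pics/c2.png',cv2.resize(p,None,fx=2.6,fy=2.6,interpolation=cv2.INTER_CUBIC))
print(((T[:2,3]-[0,0])),((np.array([.4618,-.0765])-O)@Q*1000).round(1))
```

```text
FL [0.3845 0.0122 0.09  ] [-148.7   89.8]
FR [ 0.3753 -0.1627  0.09  ] [-149.1  -85.3]
railL [ 0.4086 -0.0659  0.114 ] [-120.7   13. ]
railLend [ 0.527  -0.0769  0.114 ] [-1.9  8. ]
flap [ 0.533  -0.0236  0.15  ] [ 1.4 61.6]
wall tip [0.5328 0.0046 0.155 ] [-0.2 89.7]
c [ 0.4428 -0.0775  0.13  ] [-86.    3.1]
c [ 0.4872 -0.0789  0.13  ] [-41.6   4. ]
c [ 0.4877 -0.1173  0.13  ] [-39.1 -34.3]
c [ 0.4447 -0.119   0.13  ] [-81.9 -38.2]
noz [ 0.4113 -0.0169  0.128 ] [-120.5   62.1]
[ 0.42666803 -0.01328331] [-67.    5.1]
```

View pics/c2.png

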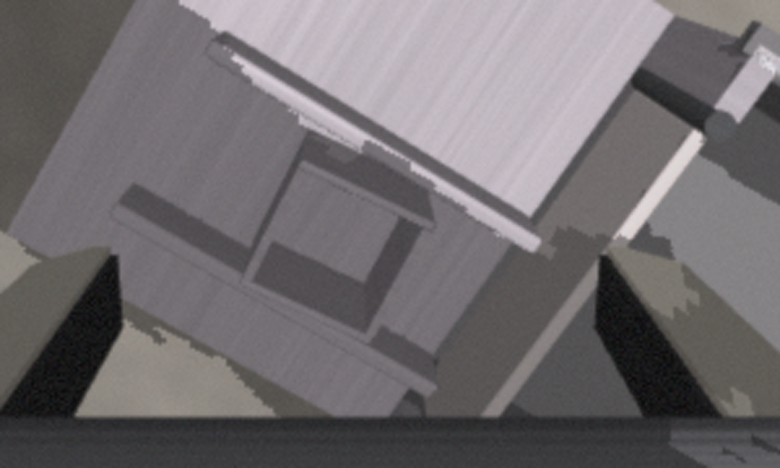

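The geometry agrees with the top view to within a few mm: the cutter centre is about (-55,-22) mm in the station frame. I'll go straight down, with one finger behind the cutter and the other just before the flap on its hinge side.

Request:
{"fn": "carry_out", "kwargs": {"rows": [{"wx": 0, "wy": 0, "wz": 0, "tx": 0, "ty": 0.1, "tz": -3, "jaw": 9.3}, {"wx": 0, "wy": 0, "wz": 0, "tx": 0, "ty": 0.1, "tz": -6, "jaw": 9.3}, {"wx": 0, "wy": 0, "wz": 0, "tx": 0, "ty": 0.1, "tz": -8, "jaw": 9.3}, {"wx": 0, "wy": 0, "wz": 0, "tx": 0, "ty": 0.1, "tz": -9.5, "jaw": 9.3}, {"wx": 0, "wy": 0, "wz": 0, "tx": 0, "ty": 0.1, "tz": -10.5, "jaw": 9.3}, {"wx": 0, "wy": 0, "wz": 0, "tx": 0, "ty": 0.1, "tz": -11.3, "jaw": 9.3}, {"wx": 0, "wy": 0, "wz": 0, "tx": 0, "ty": 0.1, "tz": -11.3, "jaw": 9.3}]}}

```text
time_s: 2.3
tool_pos: [0.4616, -0.0757, 0.1051]
tcp_rot: [-3.042, -0.783, 0.001]
contact_force: [0.1, 0.7, -0.3]
grip_width: 0.0929
```

Run:
```python
from h import *
p,d=snap('scene','s2');q=p[180:360,210:360,::-1];t,_=snap('top','t2')
a=cv2.resize(q,(500,600),interpolation=3);b=cv2.resize(t[150:310,315:415,::-1],(300,480),interpolation=3)
o=np.zeros((600,800,3),np.uint8);o[:,:500]=a;o[:480,500:]=b;cv2.imwrite('pics/c3.png',o)
```

```text
(no output)
```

View pics/c3.png

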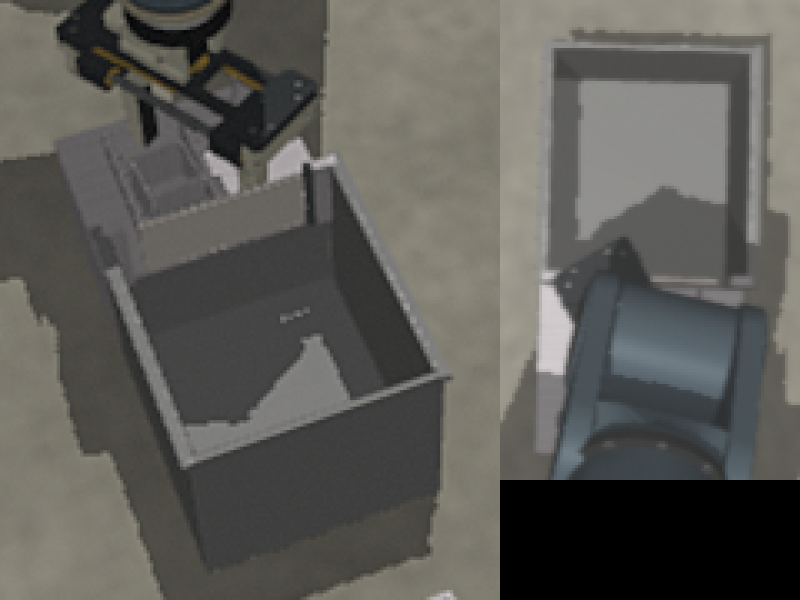

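The finger at (150,120) stands behind the cutter and the finger at (255,165) stands before the flap. I'll push along station x.

Request:
{"fn": "carry_out", "kwargs": {"rows": [{"wx": 0, "wy": 0, "wz": 0, "tx": 0.4, "ty": -0.02, "tz": 0, "jaw": 9.3}, {"wx": 0, "wy": 0, "wz": 0, "tx": 0.8, "ty": -0.04, "tz": 0, "jaw": 9.3}, {"wx": 0, "wy": 0, "wz": 0, "tx": 1.2, "ty": -0.06, "tz": 0, "jaw": 9.3}, {"wx": 0, "wy": 0, "wz": 0, "tx": 1.6, "ty": -0.08, "tz": 0, "jaw": 9.3}, {"wx": 0, "wy": 0, "wz": 0, "tx": 2.0, "ty": -0.1, "tz": 0, "jaw": 9.3}, {"wx": 0, "wy": 0, "wz": 0, "tx": 2.4, "ty": -0.12, "tz": 0, "jaw": 9.3}, {"wx": 0, "wy": 0, "wz": 0, "tx": 2.8, "ty": -0.14, "tz": 0, "jaw": 9.3}, {"wx": 0, "wy": 0, "wz": 0, "tx": 3.2, "ty": -0.16, "tz": 0, "jaw": 9.3}]}}

```text
time_s: 3.2
tool_pos: [0.4938, -0.0769, 0.1054]
tcp_rot: [-3.042, -0.785, 0.002]
contact_force: [-5.4, 0.5, 2.2]
grip_width: 0.0935
```

Run:
```python
from h import *
p,d=snap('scene','s3');cv2.imwrite('pics/c4.png',cv2.resize(p[180:360,210:360,::-1],(500,600),interpolation=3))
```

```text
(no output)
```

View pics/c4.png

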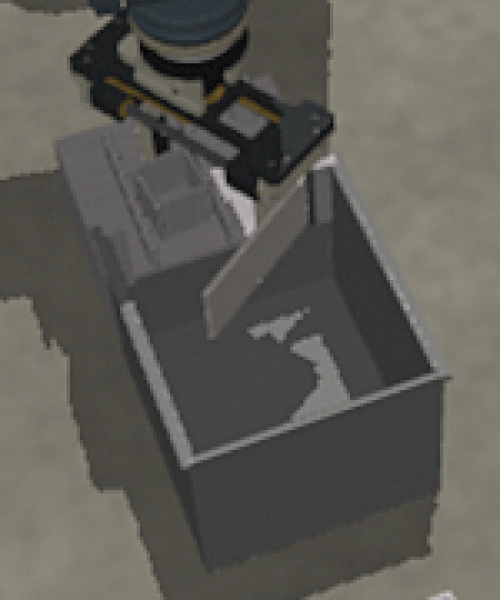

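The flap is at about 0.9 rad, held by the finger at (280,200), and the cutter still stands on the ledge at (175,190). I'll go on pushing.

Request:
{"fn": "carry_out", "kwargs": {"rows": [{"wx": 0, "wy": 0, "wz": 0, "tx": 0.4, "ty": -0.02, "tz": 0, "jaw": 9.3}, {"wx": 0, "wy": 0, "wz": 0, "tx": 0.8, "ty": -0.04, "tz": 0, "jaw": 9.3}, {"wx": 0, "wy": 0, "wz": 0, "tx": 1.2, "ty": -0.06, "tz": 0, "jaw": 9.3}, {"wx": 0, "wy": 0, "wz": 0, "tx": 1.6, "ty": -0.08, "tz": 0, "jaw": 9.3}, {"wx": 0, "wy": 0, "wz": 0, "tx": 2.0, "ty": -0.1, "tz": 0, "jaw": 9.3}, {"wx": 0, "wy": 0, "wz": 0, "tx": 2.4, "ty": -0.12, "tz": 0, "jaw": 9.3}, {"wx": 0, "wy": 0, "wz": 0, "tx": 2.8, "ty": -0.14, "tz": 0, "jaw": 9.3}, {"wx": 0, "wy": 0, "wz": 0, "tx": 3.2, "ty": -0.16, "tz": 0, "jaw": 9.3}]}}

```text
time_s: 4.05
tool_pos: [0.5265, -0.0786, 0.1057]
tcp_rot: [3.042, 0.784, 0.0]
contact_force: [-2.9, -1.7, -0.6]
grip_width: 0.093
```

Run:
```python
from h import *
p,d=snap('scene','s4');cv2.imwrite('pics/c5.png',cv2.resize(p[180:360,210:360,::-1],(500,600),interpolation=3))
```

```text
(no output)
```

View pics/c5.png

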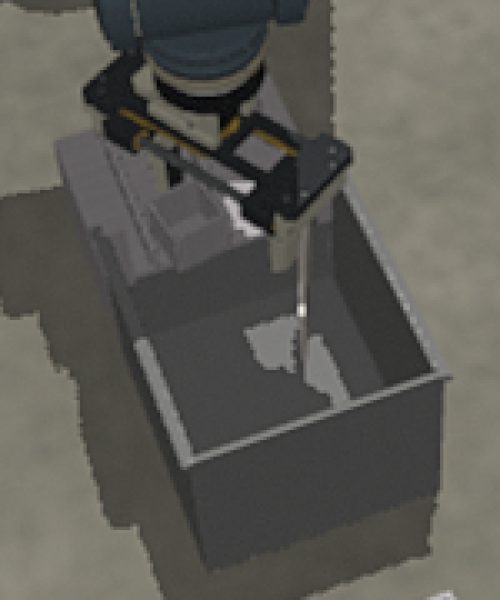

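The cutter is at the ledge's end, around (195,215), and the flap is held wide open at (303,300). One more push.

Request:
{"fn": "carry_out", "kwargs": {"rows": [{"wx": 0, "wy": 0, "wz": 0, "tx": 0.4, "ty": -0.02, "tz": 0, "jaw": 9.3}, {"wx": 0, "wy": 0, "wz": 0, "tx": 0.8, "ty": -0.04, "tz": 0, "jaw": 9.3}, {"wx": 0, "wy": 0, "wz": 0, "tx": 1.2, "ty": -0.06, "tz": 0, "jaw": 9.3}, {"wx": 0, "wy": 0, "wz": 0, "tx": 1.6, "ty": -0.08, "tz": 0, "jaw": 9.3}, {"wx": 0, "wy": 0, "wz": 0, "tx": 2.0, "ty": -0.1, "tz": 0, "jaw": 9.3}, {"wx": 0, "wy": 0, "wz": 0, "tx": 2.4, "ty": -0.12, "tz": 0, "jaw": 9.3}, {"wx": 0, "wy": 0, "wz": 0, "tx": 2.8, "ty": -0.14, "tz": 0, "jaw": 9.3}, {"wx": 0, "wy": 0, "wz": 0, "tx": 2.8, "ty": -0.14, "tz": 0, "jaw": 9.3}]}}

```text
time_s: 4.9
tool_pos: [0.5548, -0.0801, 0.1057]
tcp_rot: [3.042, 0.784, 0.002]
contact_force: [-0.4, -2.2, 0.3]
grip_width: 0.0929
```

Run:
```python
from h import *
p,d=snap('scene','s5');cv2.imwrite('pics/c6.png',cv2.resize(p[180:360,210:360,::-1],(500,600),interpolation=3))
```

```text
(no output)
```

View pics/c6.png

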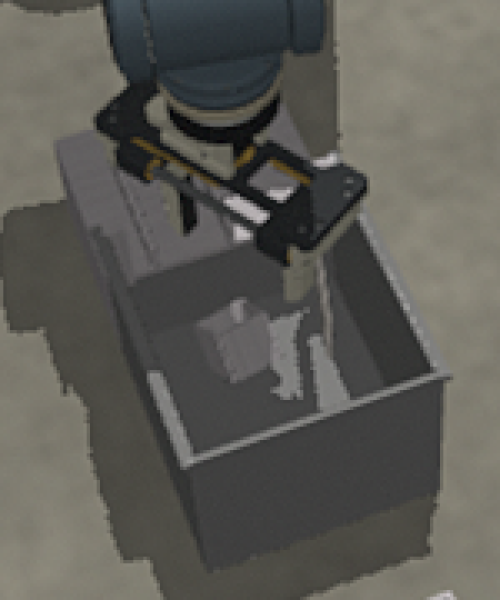

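The cutter is lying in the tub, around (235,340). I'll bring the hand back the same way so the finger lets the flap shut, then lift.

Request:
{"fn": "carry_out", "kwargs": {"rows": [{"wx": 0, "wy": 0, "wz": 0, "tx": -1.5, "ty": 0.08, "tz": 0, "jaw": 9.3}, {"wx": 0, "wy": 0, "wz": 0, "tx": -3, "ty": 0.15, "tz": 0, "jaw": 9.3}, {"wx": 0, "wy": 0, "wz": 0, "tx": -4.5, "ty": 0.23, "tz": 0, "jaw": 9.3}, {"wx": 0, "wy": 0, "wz": 0, "tx": -6, "ty": 0.3, "tz": 0, "jaw": 9.3}, {"wx": 0, "wy": 0, "wz": 0, "tx": -7.5, "ty": 0.38, "tz": 0, "jaw": 9.3}, {"wx": 0, "wy": 0, "wz": 0, "tx": -8.7, "ty": 0.43, "tz": 0, "jaw": 9.3}, {"wx": 0, "wy": 0, "wz": 0, "tx": -9.5, "ty": 0.48, "tz": 0, "jaw": 9.3}, {"wx": 0, "wy": 0, "wz": 0, "tx": -9.5, "ty": 0.48, "tz": 0, "jaw": 9.3}]}}

```text
time_s: 5.75
tool_pos: [0.4585, -0.0751, 0.1057]
tcp_rot: [-3.042, -0.784, -0.0]
contact_force: [-0.2, -0.8, 0.6]
grip_width: 0.0928
```

Request:
{"fn": "carry_out", "kwargs": {"rows": [{"wx": 0, "wy": 0, "wz": 0, "tx": 0, "ty": 0, "tz": 3, "jaw": 9.3}, {"wx": 0, "wy": 0, "wz": 0, "tx": 0, "ty": 0, "tz": 6, "jaw": 9.3}, {"wx": 0, "wy": 0, "wz": 0, "tx": 0, "ty": 0, "tz": 9, "jaw": 9.3}, {"wx": 0, "wy": 0, "wz": 0, "tx": -1, "ty": 0, "tz": 12, "jaw": 9.3}, {"wx": 0, "wy": 0, "wz": 0, "tx": -3, "ty": 0, "tz": 14, "jaw": 9.3}, {"wx": 0, "wy": 0, "wz": 0, "tx": -5, "ty": 0, "tz": 14, "jaw": 9.3}, {"wx": 0, "wy": 0, "wz": 0, "tx": -5, "ty": 0, "tz": 14, "jaw": 9.3}, {"wx": 0, "wy": 0, "wz": 0, "tx": -5, "ty": 0, "tz": 14, "jaw": 9.3}]}}

```text
time_s: 6.55
tool_pos: [0.4097, -0.0753, 0.2458]
tcp_rot: [3.042, 0.784, 0.001]
contact_force: [-0.5, -0.5, -0.2]
grip_width: 0.0928
```

Run:
```python
from h import *
p,d=snap('scene','s6');cv2.imwrite('pics/c7.png',cv2.resize(p[120:360,110:430,::-1],(800,600),interpolation=3))
print(sensors.get_state()['time_s'])
O=np.array([.5285,-.085]);a=-.0505;Q=np.array([[np.cos(a),-np.sin(a)],[np.sin(a),np.cos(a)]])
P=w('scene',d,210+235*.3,180+340*.3);print(P,(P[:2]-O)@Q)
```

```text
6.6
[ 0.57442267 -0.09528871  0.0347523 ] [ 0.04638349 -0.00795748]
```

View pics/c7.png

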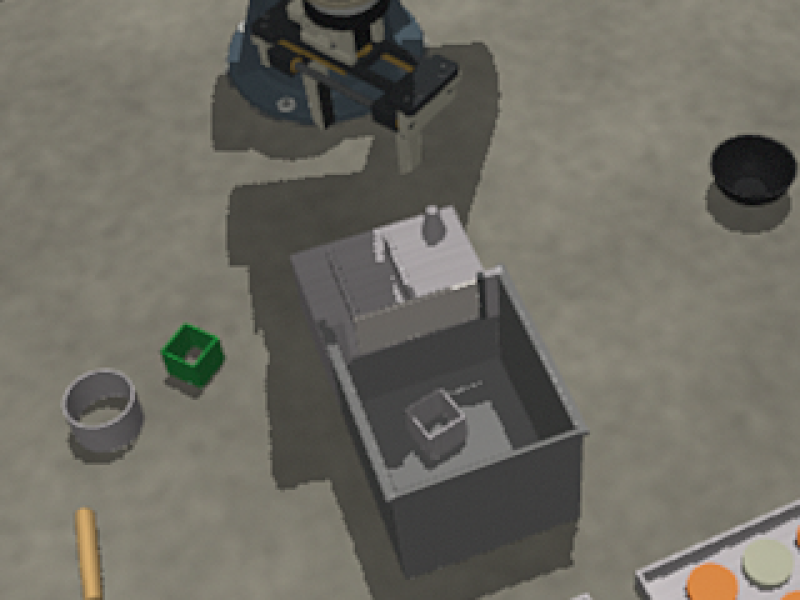

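The cutter stands in the tub at (437,425), the flap is shut at (418,315), and the nozzle, ring and bowl are where they were.

```bash
python3 -c "
from station import ticket
print(ticket.job_done())"
```

```text
the job is handed in; nothing more can be done
None
```

The used square cutter is in the soaking tub and the flap is shut. I handed the job in at 6.6 s of robot time, and no verdict was reported.

With the gripper fully open and turned about 32° to the rails, one straight push did the whole job. The leading finger opened the flap to about 0.9 rad (read off the picture) while the cutter was still on the ledge. It held the flap open while the other finger pushed the cutter over the end. The hand then went back the same way, so the flap could close behind the finger, and lifted clear.

**Last checks:**
- **Final picture:** the cutter is in the tub, the flap looks shut, and the hand is clear. The nozzle, ring, bowl and green look-alike look undisturbed. The bottle and beaker are outside the last crop and I did not check them again; the hand never went near them.
- **Forces:** the wrist read at most about 6 N at the ends of the moves. I did not measure the finger force on the cutter separately.
- **Disagreements:** the first two move calls were refused for missing keys, and nothing moved. The top and wrist views differed by several mm on where the cutter stood, which did not matter for the push.

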